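# Third hand: hold the front panel on a display crate for screwing

### The job

Take the blue front panel out of the rack and press it upright against the open front end of the half-built plywood crate, standing on the jig bed with its side edges and bottom flush with the crate, so that I can drive the screws. Push it and the sprung crate back with a steady 12 newtons or so, so that the black pointers stand in the green part of the scales, keep that up for at least two seconds, and finish while still holding it pressed like this: do not let go. Push in gently, never much harder than that, and leave the white panel in its rack and the jar, screwdriver and cardboard box where they are.

Things in the scene. Friction and masses are not known exactly. Their poses are not given: they have to be found in the camera images.
- front_panel: Blue plywood panel, 12 (x, thickness) x 160 (y) x 90 (z) mm, 0.13 kg, loose; origin at the centre of its underside. Both faces alike: either may face the crate. At the start it stands upright in one of the rack's two slots, its underside 10 mm above the table, its lower 18 mm between the slot walls, its x axis along the rack's x.
- spare_panel: White panel of the same size and form, origin likewise, standing in the other slot. For another job: leave it there.
- rack: Fixed wooden rack, base 140 (x) x 180 (y) x 10 mm, origin at the centre of its underside on the table. Two slots, open at the top and both ends, run along y, centred at x = -42 and +42 mm; each 15.6 mm wide between 10 mm walls that reach 28 mm above the table. Which panel stands in which slot varies.
- jig: Fixed grey jig, bed 300 (x) x 250 (y) x 15 mm, origin at the centre of its underside on the table. Free bed before the crate: x -150 to -70 mm, on the robot's side. Grey block at the +x end, 65 mm high. Colour scales beside the crate (y +-108 mm): white, yellow from x = 0, green 10 to 20, red to 35 mm. Jig and rack may swap sides.
- crate_front (a point): Plywood crate on the jig bed, 150 (x) x 160 (y) x 90 (z) mm, open at top and front (-x) end; walls 12, floor 6 mm, empty. This point: centre of the front end at its underside, at bed height (15 mm above the table); x points into the crate, as the jig's. Panel in place: its origin at x -6, y 0, z 0 mm here. Moves only in x. Black pointers at its sides, 70 mm back, at rest at jig x = 0.
- crate (a joint): How far the crate is pushed back along the jig's +x against springs, m: 0 at rest and at the start, 0.04 at the end stop. The springs push back with 0.8 N per mm, plus about 0.2 N of friction: 0.010 is 8 N, 0.015 is 12 N, 0.020 is 16 N. It springs back when released.
- screw_jar: Closed round jar with a red cap, 64 mm across, 75 mm high, origin at the centre of its underside. Bystander.
- screwdriver: Screwdriver lying on the table along its x axis. Bystander.
- bar_box: Cardboard box 70 x 120 x 50 mm on the far side, origin at the centre of its underside. Bystander.
Things that resemble listed ones, but are neither listed nor needed, are in the scene too. There is more than one size of the front_panel; the job needs the smallest.

How it is judged:
By the outcome, as a careful person would: the job done as asked, in the order asked, and still so for the second after the job is handed in, while the arm keeps its last pose, push and grip.
It also fails if it takes over 51 s, if anything falls off the work surface, if the arm or the gripper's body presses on something with over 40 N, if the wrist force passes 120 N, or if a joint passes its speed limit or range.

### The arm

A 7-joint arm with a two-finger parallel gripper is mounted at the origin on the work surface. World frame = base frame: x ahead of the robot, y to its left, z up, the work surface at z = 0. Lengths are in mm, angles in rad, forces in N, time in s.
With the tool pointing down it reaches from about 425 to 875 mm from the base axis. Payload 8.4 kg.
Tool frame: the origin (TCP) lies between the finger pads; the fingertips stand 14 mm ahead of it and the grasp point (between the pads) lies 5 mm behind it (tip_reach is the distance from the TCP to the fingertips, in mm); z points along the fingers, y is the line along which they close (so a half turn about z gives the same grasp; the last joint's range is limited). The gripper opens to 85 mm and grips with 20 to 120 N. Pads are 22 mm wide; open, the fingers measure 114 mm over their backs; the gripper's body (76 mm by 85 mm) begins 54 mm behind the grasp point. The pads swing forward as they close: fully open they stand 13 mm farther back than shut.
Start: joints at [-1.334, 0.333, 0.04, 1.465, -0.013, 1.343, -0.059], TCP at [214.192, 613.667, 245.308] pointing down, gripper open.
Joint ranges: [-2.58, 2.58], [-0.38, 2.09], [-1.3, 1.39], [0.25, 2.4], [-1.5, 4.64], [0.08, 2.09], [-2.65, 2.65]. Speed limits (rad/s): [2.22, 2.22, 2.79, 2.79, 3.14, 3.14, 3.14].

### API

Orientations are given as a rotation vector (axis times angle).
In Python, from station import * gives the robot as it stands. The module is installed in compiled form; this text tells all that it offers.
- The arm moves only by the tool carry_out, never from a script. Its arguments are lists of equal length, an entry for each row: "offset": the shift along the tool's x, y, z in m, a list of three; "rot": the turn, a rotation vector about the tool's x, y, z in rad, a list of three; "fingers": the finger opening in m, from 0 to 0.0854. A call has 1 to 20 rows; each row is the pose to reach, as a shift and turn from the pose commanded when the call began, along the tool's axes at that moment; what a row does not reach only later rows make up. A row lasts 1/10 s, in which the tool goes at most 50 mm and 8.59 degrees, less where a joint would pass 70% of its speed; a pose out of reach is approached as far as the arm can. A call with a gripper value outside its range is refused whole. The fingers move at their own pace and stop on an object; the grip force is fixed at half the most. Time passes only in rows, so rows that repeat a pose let the fingers close. It gives the time, the measured TCP pose, the force, the opening and the grip force at its end, in the units of the state.
- observe(): the state, without advancing time (a new reading comes with each control period).
- capture(name): name is "side" or "top"; returns the picture (480x640x3 uint8, red, green, blue); there is no depth.
- get_calibration(name): a dict with "intrinsics" (3x3 intrinsics, pixels), "extrinsics" (4x4, takes a point from world to camera coordinates). Camera axes: x right, y down, z forward; pixel columns grow to the right and rows downward; lengths in mm; the calibration is good to about 2 mm. A picture is of the moment at which its call begins. get_calibration takes no time and is no camera call.
- close_job(): hands the job in; it is judged then, once.
Trained networks look in the newest picture that a camera, given by its name, has taken for a name from the list of things; names that differ only in an ending like _2 or _b are one class to them, and where a whole thing is asked for, a point or a joint stands for the part that bears it (a point fixed in the world has none). Each returns a list of dicts, best first, with "confidence" (0 to 1); they miss things now and then, are a little off and sometimes report something else, mostly with a low value. They report only what shows in the picture. A call takes as long as a camera call. They do not tell look-alikes from the thing itself.
- boxes_of(name, camera): "point" ([x, y, z] in mm, in world coordinates, good to about 4 mm: the middle of the surface that is visible of it).
- tip_of(name, camera): "point" ([x, y, z] in mm, in world coordinates, good to about 4 mm: a listed point, or the origin of a listed thing).
The state is a dict: "t": time; "joints": joint angles; "joint_velocities": joint speeds; "tau": joint torques, N m; "eef_pos": TCP position; "tcp_rot": TCP orientation; "force": force on the tool from outside, world axes, zero at the start; "moment": the same for the moment, N m; "gripper_width": finger opening in mm; "grasp_force": force on a finger pad.
Only numpy, scipy, OpenCV 4.12 (cv2) and the standard library are available. Lean on these libraries where they do the work, as an engineer would, in place of code of your own. Each camera call takes 0.05 s, during which the arm holds its last target. There are 200 camera calls.

## Working session

There is one attempt and no reset: what is moved stays moved. The work goes in short steps, Python scripts to look and compute and a tool call to move; the robot and the scene stay as the last step left them, time stands still between calls to the robot, and variables do not carry over. Pictures are saved under pics/ and viewed, at most 10 in all, crops included, and the job is handed in when it is done.

Besides the shell and the picture viewer there is one more tool, called after "Request:" as name(argument=value, ...), one argument or row to a line, values as JSON. carry_out: Moves the arm, as the interface text tells. Its arguments: {"type":"object","properties":{"offset":{"type":"array"},"rot":{"type":"array"},"fingers":{"type":"array"}},"required":["offset","rot","fingers"]}

```bash
mkdir -p pics; cat > h.py <<'E'
from station import *
import numpy as np, cv2
from scipy.spatial.transform import Rotation as R
def snap(cam,f):
    im=capture(cam); cv2.imwrite('pics/'+f,cv2.cvtColor(im,cv2.COLOR_RGB2BGR)); return im
def px(cam,p):
    c=get_calibration(cam); q=np.array(c['extrinsics'])@np.append(p,1); u=np.array(c['intrinsics'])@q[:3]; return u[:2]/u[2]
def ray(cam,uv,z):
    c=get_calibration(cam); E=np.array(c['extrinsics']);K=np.array(c['intrinsics'])
    d=E[:3,:3].T@np.linalg.solve(K,[uv[0],uv[1],1]); o=-E[:3,:3].T@E[:3,3]
    return o+d*(z-o[2])/d[2]
E
python3 - <<'E'
from h import *
s=observe(); print(s['eef_pos'],s['tcp_rot'],s['t'],s['force'])
for c in('top','side'):
    snap(c,c+'0.png')
    for n in('front_panel','spare_panel','rack','jig','crate_front'):
        for d in tip_of(n,c)[:4]: print(c,n,np.round(d['point']),round(d['confidence'],2),np.round(px(c,d['point'])))
E
```

```text
[214.03961232 613.28928626 244.41737174] [-5.24917504e-01 -3.09723382e+00  2.54180138e-03] 0.0 [ 0.15484662 -0.65934233  0.07060186]
top front_panel [303. 367.  -3.] 0.74 [185. 332.]
top front_panel [377. 115.  -2.] 0.58 [284. 303.]
top front_panel [640. 202.  13.] 0.56 [251. 202.]
top front_panel [591. 200.  -5.] 0.4 [252. 222.]
top spare_panel [556. 204.  10.] 0.86 [249. 234.]
top rack [589. 199.  -2.] 0.82 [252. 222.]
top jig [ 559. -202.    1.] 0.82 [404. 233.]
side front_panel [310. 369.  -3.] 0.89 [210. 212.]
side front_panel [373. 116.   1.] 0.78 [257. 248.]
side front_panel [639. 204.  11.] 0.59 [312. 203.]
side front_panel [ 585. -510.    0.] 0.28 [430. 361.]
side spare_panel [551. 202.  12.] 0.64 [291. 211.]
side rack [596. 196.  -3.] 0.7 [303. 211.]
side jig [ 560. -201.   -2.] 0.79 [357. 289.]
side jig [ 494. -195.   13.] 0.69 [338. 293.]
side crate_front [ 491. -196.   16.] 0.72 [338. 293.]
```

View pics/top0.png

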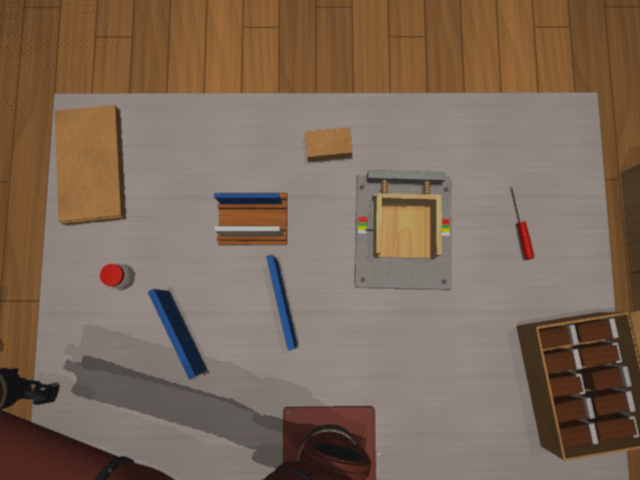

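View pics/side0.png

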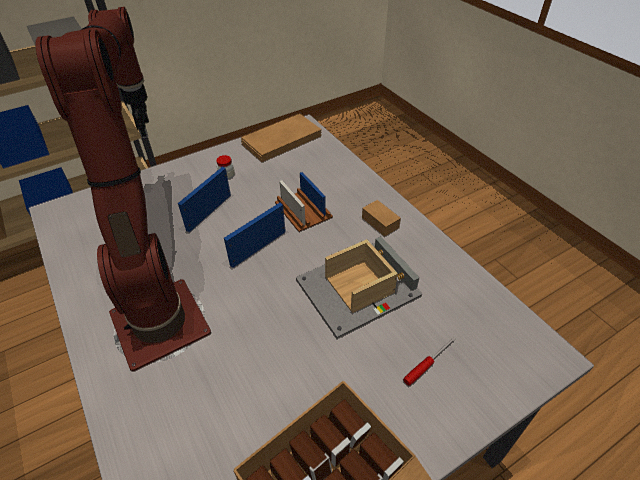

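The top view shows three blue panels: one lying loose at about (178,333), a second at about (282,303), and one in the rack's far slot at about (248,199). The rack one fits the description because it stands in a slot beside the white panel and is the shortest. The jig is at about (404,233) with the crate's open front facing the robot. I'll check with an enlarged crop and measure accurately.

```bash
python3 - <<'E'
from h import *
im=cv2.imread('pics/top0.png'); cv2.imwrite('pics/c1.png',cv2.resize(im[160:300,200:460],None,fx=3,fy=3,interpolation=cv2.INTER_CUBIC))
b=im.astype(int); m=((b[...,0]>b[...,2]+50)).astype(np.uint8)
n,l,st,ce=cv2.connectedComponentsWithStats(m)
for i in range(1,n):
    if st[i,4]>100:
        ys,xs=np.where(l==i); r=cv2.minAreaRect(np.c_[xs,ys].astype(np.float32)); print(st[i],r)
        print(np.round([ray('top',p,100) for p in cv2.boxPoints(r)]))
c=get_calibration('top');E=np.array(c['extrinsics']);print(-E[:3,:3].T@E[:3,3],E[:3,:3].round(2))
E
```

```text
[215 194  64   4 254] ((246.5, 195.5), (3.0, 63.0), 90.0)
[[643. 278. 100.]
 [642. 122. 100.]
 [635. 122. 100.]
 [635. 278. 100.]]
[267 255  28  95 671] ((280.2921447753906, 301.9325866699219), (96.0899658203125, 7.04559850692749), 77.00537872314453)
[[488. 150. 100.]
 [492. 134. 100.]
 [268.  80. 100.]
 [264.  97. 100.]]
[149 290  46  89 661] ((171.30038452148438, 333.3808288574219), (95.7892074584961, 7.179891109466553), 64.53665161132812)
[[403. 435. 100.]
 [410. 420. 100.]
 [207. 315. 100.]
 [200. 330. 100.]]
[ 352.06654806    9.31751404 1388.35683672] [[-0.01 -1.    0.01]
 [-0.99  0.01 -0.14]
 [ 0.14 -0.01 -0.99]]
```

View pics/c1.png

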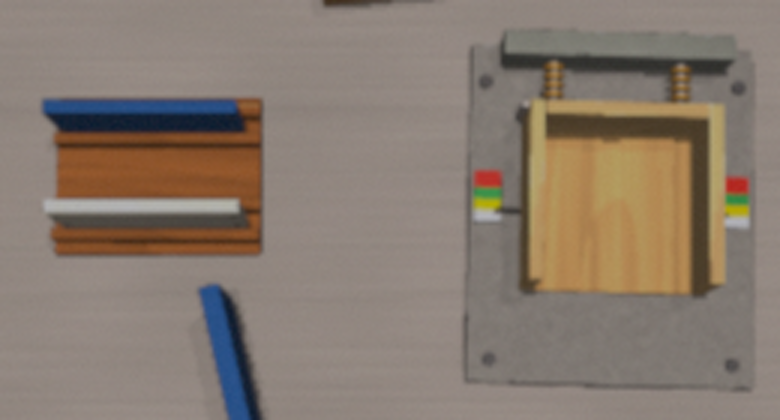

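The crop confirms it: the rack panel is 160 mm long and the two loose ones are about 230 mm, so the target is the rack's far slot. Next I measure the yaws and the jig.

```bash
cat >> h.py <<'E'
def go(xyz,yaw,s=None):
    """offset m and rotvec (tool axes) to tool-down with tool y at world angle yaw"""
    s=s or observe(); R0=R.from_rotvec(s['tcp_rot'])
    y=np.array([np.cos(yaw),np.sin(yaw),0]); z=np.array([0,0,-1.]); T=R.from_matrix(np.c_[np.cross(y,z),y,z])
    return (R0.inv().apply(np.array(xyz)-s['eef_pos'])/1000).round(4),(R0.inv()*T).as_rotvec().round(4)
E
python3 - <<'E'
from h import *
f=lambda u,v,z:ray('top',(200+u/3-.33,160+v/3-.33),z)
for n,l,z in(('bed',[(466,381),(748,389),(472,45),(751,52)],15),('rack',[(55,253),(261,253),(261,98)],10),('crate front top',[(528,291),(724,286)],105),('crate back top',[(532,100),(724,103)],105),
 ('panel top',[(43,100),(238,100),(47,112),(243,112)],100),('white top',[(44,200),(240,200)],100),('pointerrow',[(510,211)],80)):
    P=[f(u,v,z) for u,v in l]; print(n,np.round(P,1)[:,:2].tolist())
for c in('top','side'):
    for n in('front_panel','rack','jig','crate_front','crate'):
        for d in tip_of(n,c)[:4]: print(c,n,np.round(d['point']),round(d['confidence'],2))
print(go([639,200,200],0.0))
E
```

```text
bed [[416.0, -70.6], [407.7, -313.5], [713.1, -79.9], [705.7, -327.8]]
rack [[529.6, 286.1], [528.7, 106.7], [667.0, 107.3]]
crate front top [[484.3, -116.6], [487.5, -276.1]]
crate back top [[642.6, -123.0], [639.4, -281.7]]
panel top [[645.5, 280.9], [644.8, 119.9], [635.4, 277.4], [634.7, 115.7]]
white top [[561.8, 278.1], [561.0, 117.7]]
pointerrow [[553.9, -105.4]]
top front_panel [303. 367.  -3.] 0.74
top front_panel [377. 115.  -2.] 0.58
top front_panel [640. 202.  13.] 0.56
top front_panel [591. 200.  -5.] 0.4
top rack [589. 199.  -2.] 0.82
top jig [ 559. -202.    1.] 0.82Traceback (most recent call last):
  File "<stdin>", line 8, in <module>
ValueError: it knows: bar_box, crate_front, front_panel, jig, rack, screw_jar, screwdriver, spare_panel
```

```bash
python3 - <<'E'
from h import *
print(go([639.5,200,200],0.003)); print(go([639.5,200,60],0.003))
E
```

```text
(array([-0.5379, -0.2504,  0.0453]), array([ 0.   , -0.   ,  1.232]))
(array([-0.5379, -0.2504,  0.1853]), array([ 0.   , -0.   ,  1.232]))
```

Request:
carry_out(
  offset=[
    [-0.035,-0.016,0],
    [-0.07,-0.033,0],
    [-0.11,-0.05,0],
    [-0.15,-0.07,0],
    [-0.19,-0.088,0],
    [-0.23,-0.107,0.005],
    [-0.27,-0.126,0.01],
    [-0.31,-0.144,0.015],
    [-0.35,-0.163,0.02],
    [-0.39,-0.18,0.025],
    [-0.43,-0.2,0.03],
    [-0.47,-0.219,0.035],
    [-0.5,-0.233,0.04],
    [-0.525,-0.245,0.045],
    [-0.538,-0.2504,0.0453],
    [-0.538,-0.2504,0.0453],
    [-0.538,-0.2504,0.0453],
    [-0.538,-0.2504,0.0453],
  ],
  rot=[
    [0,0,0.1],
    [0,0,0.2],
    [0,0,0.3],
    [0,0,0.4],
    [0,0,0.5],
    [0,0,0.6],
    [0,0,0.7],
    [0,0,0.8],
    [0,0,0.9],
    [0,0,1.0],
    [0,0,1.1],
    [0,0,1.2],
    [0,0,1.232],
    [0,0,1.232],
    [0,0,1.232],
    [0,0,1.232],
    [0,0,1.232],
    [0,0,1.232],
  ],
  fingers=[0.05,0.05,0.05,0.05,0.05,0.05,0.05,0.05,0.05,0.05,0.05,0.05,0.05,0.05,0.05,0.05,0.05,0.05],
)

```text
t: 2.6
eef_pos: [638.7, 202.1, 200.3]
tcp_rot: [-2.215, -2.227, -0.001]
force: [-1.1, 0.2, 0.8]
gripper_width: 49.5
grasp_force: 0.0
```

```bash
python3 - <<'E'
from h import *
s=observe(); print(s['t'],s['eef_pos'],s['tcp_rot'],s['gripper_width'],s['joints'],s['force'])
print(go([639.5,200,60],0.003))
a=snap('top','a.png');b=snap('side','b.png')
c=[cv2.cvtColor(x,cv2.COLOR_RGB2BGR) for x in (a[140:280,180:320],b[100:240,240:380])]
cv2.imwrite('pics/c2.png',cv2.resize(np.hstack(c),(800,400),interpolation=cv2.INTER_CUBIC))
E
```

```text
2.6 [638.69354515 202.12387156 200.31453233] [-2.21456695e+00 -2.22688749e+00 -1.04125272e-03] 49.48961621976727 [-0.72597388  0.42450391  0.47945581  1.48967295 -0.20112902  1.2761396
 -0.21885656] [-1.13523666  0.17129739  0.75953863]
(array([-0.0023,  0.0008,  0.1403]), array([-0.0002, -0.0012,  0.0025]))
```

View pics/c2.png

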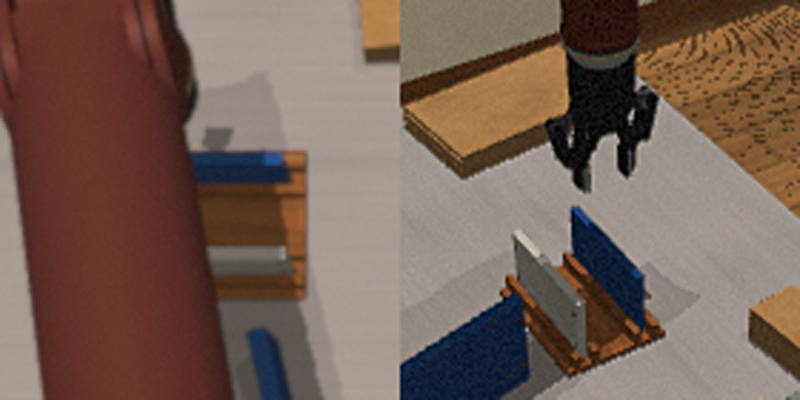

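The side crop shows the open fingers straddling the blue panel's top edge, at about (605,170) against (605,250). Descending now.

Request:
carry_out(
  offset=[
    [-0.001,0,0.025],
    [-0.002,0.0005,0.05],
    [-0.002,0.0005,0.075],
    [-0.002,0.0005,0.1],
    [-0.002,0.0005,0.12],
    [-0.002,0.0005,0.135],
    [-0.002,0.0005,0.14],
    [-0.002,0.0005,0.14],
    [-0.002,0.0005,0.14],
    [-0.002,0.0005,0.14],
    [-0.002,0.0005,0.14],
    [-0.002,0.0005,0.14],
    [-0.002,0.0005,0.14],
    [-0.002,0.0005,0.14],
    [-0.002,0.0005,0.14],
  ],
  rot=[
    [0,0,0],
    [0,0,0],
    [0,0,0],
    [0,0,0],
    [0,0,0],
    [0,0,0],
    [0,0,0],
    [0,0,0],
    [0,0,0],
    [0,0,0],
    [0,0,0],
    [0,0,0],
    [0,0,0],
    [0,0,0],
    [0,0,0],
  ],
  fingers=[0.05,0.05,0.05,0.05,0.05,0.05,0.05,0.05,0.0,0.0,0.0,0.0,0.0,0.0,0.0],
)

```text
t: 4.2
eef_pos: [640.7, 198.1, 61.0]
tcp_rot: [2.218, 2.224, 0.002]
force: [-1.3, 0.7, 5.9]
gripper_width: 11.3
grasp_force: 61.1
```

Request:
carry_out(
  offset=[
    [0,0,-0.008],
    [0,0,-0.02],
    [0,0,-0.035],
    [0,0,-0.05],
    [0,0,-0.07],
    [0,0,-0.09],
    [0,0,-0.11],
    [0,0,-0.12],
    [0,0,-0.12],
    [0,0,-0.12],
  ],
  rot=[
    [0,0,0],
    [0,0,0],
    [0,0,0],
    [0,0,0],
    [0,0,0],
    [0,0,0],
    [0,0,0],
    [0,0,0],
    [0,0,0],
    [0,0,0],
  ],
  fingers=[0,0,0,0,0,0,0,0,0,0],
)

```text
t: 5.2
eef_pos: [639.9, 197.9, 179.6]
tcp_rot: [-2.218, -2.225, 0.001]
force: [-0.6, -0.4, -2.0]
gripper_width: 11.2
grasp_force: 60.1
```

```bash
python3 - <<'E'
from h import *
s=observe(); print(s['t'],s['eef_pos'],s['tcp_rot'],s['gripper_width'],s['force'])
# crate front pose est (490,-197.5), yaw -0.037
yaw=-.037
for X in (-45,-6):
    p=np.array([490,-197.5])+R.from_euler('z',yaw).as_matrix()[:2,:2]@[X,0]; print(p)
p=np.array([490,-197.5])+R.from_euler('z',yaw).as_matrix()[:2,:2]@[-45,0]
print(go([*p,180],yaw))
E
```

```text
5.2 [639.8815208  197.9326943  179.64854377] [-2.21793258e+00 -2.22464612e+00  5.27914934e-04] 11.172090086781203 [-0.59648798 -0.36667186 -1.96611201]
[ 445.03079899 -195.83537987]
[ 484.00410653 -197.27805065]
(array([-3.932e-01, -1.960e-01, -2.000e-04]), array([-0.0004,  0.0001,  0.04  ]))
```

Request:
carry_out(
  offset=[
    [-0.02,-0.008,0],
    [-0.05,-0.022,0],
    [-0.08,-0.037,0],
    [-0.11,-0.052,0],
    [-0.14,-0.068,0],
    [-0.17,-0.083,0],
    [-0.2,-0.098,0],
    [-0.23,-0.113,0],
    [-0.26,-0.129,0],
    [-0.29,-0.144,0],
    [-0.32,-0.159,0],
    [-0.35,-0.174,0],
    [-0.375,-0.187,0],
    [-0.388,-0.194,0],
    [-0.3932,-0.196,0],
    [-0.3932,-0.196,0],
    [-0.3932,-0.196,0],
    [-0.3932,-0.196,0],
  ],
  rot=[
    [0,0,0],
    [0,0,0.003],
    [0,0,0.006],
    [0,0,0.01],
    [0,0,0.013],
    [0,0,0.016],
    [0,0,0.02],
    [0,0,0.023],
    [0,0,0.026],
    [0,0,0.03],
    [0,0,0.033],
    [0,0,0.036],
    [0,0,0.04],
    [0,0,0.04],
    [0,0,0.04],
    [0,0,0.04],
    [0,0,0.04],
    [0,0,0.04],
  ],
  fingers=[0,0,0,0,0,0,0,0,0,0,0,0,0,0,0,0,0,0],
)

```text
t: 7.0
eef_pos: [445.9, -194.6, 179.9]
tcp_rot: [-2.26, -2.182, 0.0]
force: [0.6, -0.0, -1.4]
gripper_width: 11.6
grasp_force: 60.0
```

```bash
python3 - <<'E'
from h import *
ps=[observe()['eef_pos']]
a=snap('top','a2.png');b=snap('side','b2.png')
c=[cv2.cvtColor(x,cv2.COLOR_RGB2BGR) for x in (a[160:300,335:475],b[180:350,280:450])]
cv2.imwrite('pics/c3.png',np.hstack([cv2.resize(x,(400,400),interpolation=cv2.INTER_CUBIC) for x in c]))
for c in('top','side'):
    for n in('front_panel','crate_front'):
        for d in tip_of(n,c)[:4]: print(c,n,np.round(d['point'],1),round(d['confidence'],2)); 
        ps.append(observe()['eef_pos'])
print(np.round(ps,1))
E
```

```text
top front_panel [301.5 368.4   1.5] 0.94
top front_panel [372.2 116.   -2.5] 0.87
top front_panel [ 445.3 -190.7  129.4] 0.68
top crate_front [ 486.9 -192.8   16.7] 0.81
side front_panel [306.4 368.2   2. ] 0.88
side front_panel [372.9 116.7  -0. ] 0.63
side front_panel [ 448.4 -186.7  128.4] 0.55
side crate_front [ 492.  -196.8   13.4] 0.79
[[ 445.9 -194.6  179.9]
 [ 445.6 -195.2  180. ]
 [ 445.5 -195.3  180. ]
 [ 445.5 -195.5  180. ]
 [ 445.5 -195.6  180. ]]
```

View pics/c3.png

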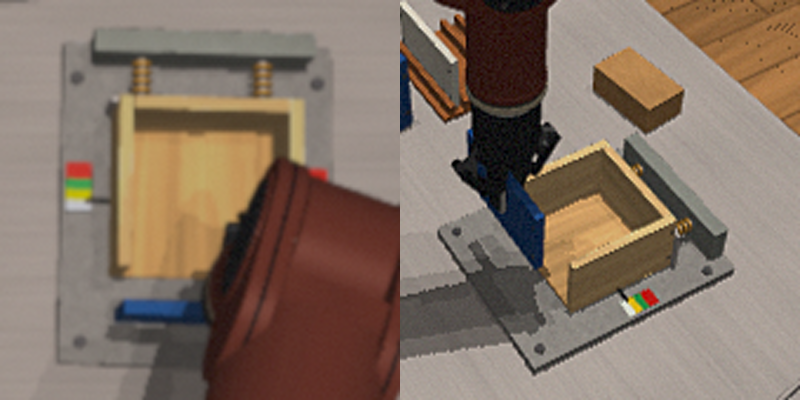

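The panel is upright in the gripper in front of the crate, with its left end at about (117,310) in the crop. I'll lower it to just above the bed and then measure the lateral offset.

Request:
carry_out(
  offset=[
    [0,0,0.015],
    [0,0,0.035],
    [0,0,0.055],
    [0,0,0.075],
    [0,0,0.09],
    [0,0,0.1],
    [0,0,0.107],
    [0,0,0.11],
    [0,0,0.111],
    [0,0,0.111],
    [0,0,0.111],
  ],
  rot=[
    [0,0,0],
    [0,0,0],
    [0,0,0],
    [0,0,0],
    [0,0,0],
    [0,0,0],
    [0,0,0],
    [0,0,0],
    [0,0,0],
    [0,0,0],
    [0,0,0],
  ],
  fingers=[0,0,0,0,0,0,0,0,0,0,0],
)

```text
t: 8.4
eef_pos: [445.7, -195.9, 69.5]
tcp_rot: [2.262, 2.179, 0.001]
force: [0.8, -0.6, -2.0]
gripper_width: 11.5
grasp_force: 60.0
```

```bash
python3 - <<'E'
from h import *
s=observe();print(s['t'],s['eef_pos'],s['force'])
a=snap('top','a3.png');b=snap('side','b3.png')
for c in('top','side'):
    for n in('front_panel','crate_front'):
        for d in tip_of(n,c)[:4]:
            if d['point'][1]<0: print(c,n,np.round(d['point'],1),round(d['confidence'],2)); 
c=[cv2.cvtColor(x,cv2.COLOR_RGB2BGR) for x in (a[220:300,365:445],b[235:335,295:395])]
cv2.imwrite('pics/c4.png',np.hstack([cv2.resize(x,(400,400),interpolation=cv2.INTER_CUBIC) for x in c]))
E
```

```text
8.4 [ 445.66421793 -195.91095262   69.5351498 ] [ 0.78179195 -0.59845432 -1.96332545]
top front_panel [ 442.6 -191.6   20.2] 0.73
top crate_front [ 486.5 -192.9   19.4] 0.63
side front_panel [ 447.2 -190.9   19.9] 0.55
side crate_front [ 493.2 -197.5   13.3] 0.67
side crate_front [ 560.6 -200.1   -2.1] 0.26
```

View pics/c4.png

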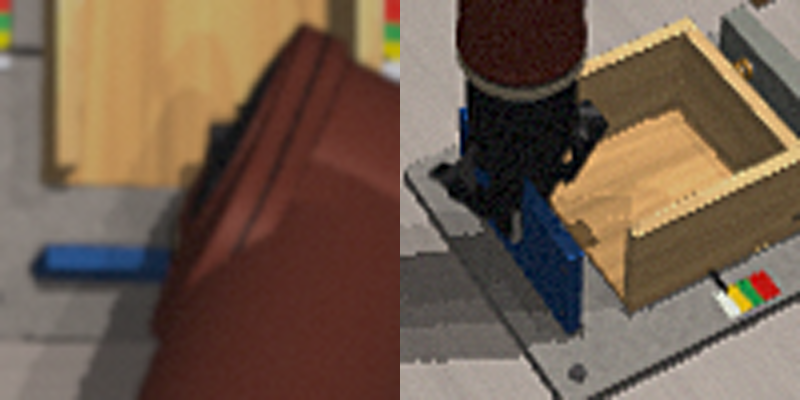

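```bash
python3 - <<'E'
from h import *
S=lambda u,v,z:ray('side',(295+u/4-.4,235+v/4-.4),z)
T=lambda u,v,z:ray('top',(365+u/5-.4,220+v/5-.4),z)
M=R.from_euler('z',-.037).as_matrix()[:2,:2]
o=np.array([490,-197.5])
for n,p in(('S panel R top',S(182,258,109)),('S panel R bot',S(180,333,19)),('S crate R bot',S(230,308,15)),('S crate R top',S(232,235,105)),
 ('T panel L top back',T(47,246,109)),('T panel L top front',T(47,270,109)),('T panel bot',T(32,282,19)),('T crate L top',T(57,166,105)),('T crate L bot',T(45,184,15))):
    print(n,p.round(1)[:2],(M.T@(p[:2]-o)).round(1))
a=cv2.imread('pics/a3.png')
for r in (236,244,248,252,254,267,269,271,273): print(r,a[r,368:382].tolist() if 0 else a[r,368:384].sum(1).tolist())
# wireframe corner predictions
for n,X,Y,Z in(('crateLtop',0,80,105),('crateLbot',0,80,15),('crateRtop',0,-80,105),('crateRbot',0,-80,15)):
    w=np.append(o+M@[X,Y],Z); t=px('top',w); q=px('side',w); print(n,'top',((t-[365,220])*5).round(),'side',((q-[295,235])*4).round())
E
```

```text
S panel R top [ 445.4 -275.2] [-41.7 -79.3]
S panel R bot [ 446.3 -274.7] [-40.8 -78.8]
S crate R bot [ 490.7 -273.4] [  3.5 -75.9]
S crate R top [ 487.3 -274.5] [  0.2 -77.1]
T panel L top back [ 454.4 -111.6] [-38.7  84.5]
T panel L top front [ 442.8 -111.4] [-50.3  84.3]
T panel bot [ 443. -112.] [-50.1  83.7]
T crate L top [ 493.7 -117.6] [ 0.8 80. ]
T crate L bot [ 494.3 -120.1] [ 1.4 77.5]
236 [360, 361, 368, 370, 338, 275, 201, 212, 345, 458, 457, 451, 447, 436, 433, 450]
244 [356, 361, 364, 358, 329, 255, 200, 223, 342, 447, 452, 453, 433, 415, 432, 447]
248 [353, 352, 362, 360, 338, 269, 204, 217, 338, 441, 450, 450, 438, 428, 438, 444]
252 [357, 354, 363, 362, 332, 257, 201, 211, 303, 377, 388, 389, 403, 418, 438, 444]
254 [359, 360, 364, 359, 326, 233, 195, 192, 201, 208, 243, 306, 380, 422, 441, 440]
267 [394, 396, 396, 395, 386, 381, 377, 377, 376, 383, 381, 373, 378, 378, 370, 369]
269 [386, 381, 387, 375, 332, 270, 242, 266, 258, 255, 268, 274, 268, 262, 258, 259]
271 [390, 384, 373, 305, 197, 133, 190, 256, 261, 262, 261, 259, 262, 265, 253, 259]
273 [372, 368, 305, 173, 113, 113, 152, 199, 204, 201, 210, 208, 218, 213, 215, 215]
crateLtop top [ 55. 166.] side [117.  87.]
crateLbot top [ 38. 185.] side [118. 165.]
crateRtop top [383. 176.] side [232. 236.]
crateRbot top [345. 194.] side [227. 312.]
```

Request:
carry_out(
  offset=[
    [-0.001,0.008,0],
    [-0.0025,0.018,0],
    [-0.0025,0.025,0],
    [-0.0025,0.028,0],
    [-0.0025,0.028,0],
    [-0.0025,0.028,0],
  ],
  rot=[
    [0,0,0],
    [0,0,0],
    [0,0,0],
    [0,0,0],
    [0,0,0],
    [0,0,0],
  ],
  fingers=[0,0,0,0,0,0],
)

```text
t: 9.3
eef_pos: [472.9, -199.4, 68.8]
tcp_rot: [-2.262, -2.179, 0.001]
force: [-0.2, 0.3, -0.8]
gripper_width: 11.4
grasp_force: 60.0
```

```bash
python3 - <<'E'
from h import *
s=observe();print(s['t'],s['eef_pos'],s['tcp_rot'],s['force'])
A=[capture('top').astype(float) for _ in range(4)];B=[capture('side').astype(float) for _ in range(4)]
a=np.mean(A,0);b=np.mean(B,0)
for n,x in(('a4',a),('b4',b)): cv2.imwrite(f'pics/{n}.png',x[...,::-1])
for c in('top','side'):
    for n in('front_panel','crate_front'):
        for d in tip_of(n,c)[:4]:
            if d['point'][1]<0: print(c,n,np.round(d['point'],1),round(d['confidence'],2)); 
c=[x[...,::-1] for x in (a[230:280,365:415],b[270:320,325:375])]
cv2.imwrite('pics/c5.png',np.hstack([cv2.resize(x,(400,400),interpolation=cv2.INTER_CUBIC) for x in c]))
E
```

```text
9.3 [ 472.88763612 -199.44287411   68.83584457] [-2.26213976e+00 -2.17942227e+00  8.60625678e-04] [-0.21961427  0.30998705 -0.84341617]
top front_panel [ 472.7 -196.1   20.7] 0.78
top crate_front [ 486.4 -194.4   21.8] 0.93
side front_panel [ 475.2 -195.8   17.8] 0.69[ WARN:0@7.228] global loadsave.cpp:1063 imwrite_ Unsupported depth image for selected encoder is fallbacked to CV_8U.
```

View pics/c5.png

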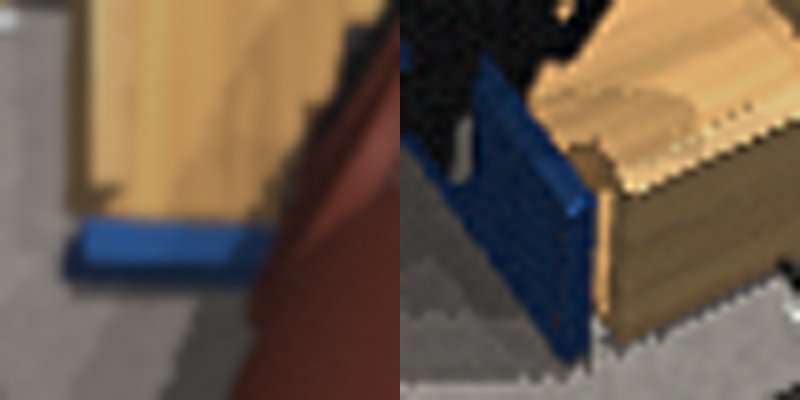

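```bash
python3 - <<'E'
from h import *
S=lambda u,v,z:ray('side',(325+u/8-.44,270+v/8-.44),z)
T=lambda u,v,z:ray('top',(365+u/8-.44,230+v/8-.44),z)
M=R.from_euler('z',-.037).as_matrix()[:2,:2]
o=np.array([490,-197.5])
for n,p in(('S panel R top back',S(196,190,109)),('S panel R top front',S(175,215,109)),('S panel R bot front',S(172,365,19)),('S crate R top',S(222,190,105)),('S crate R bot',S(215,347,15)),
 ('T panel L top back',T(80,222,109)),('T panel L top front',T(82,262,109)),('T crate L top',T(90,190,105))):
    print(n,p.round(1)[:2],(M.T@(p[:2]-o)).round(1))
a=cv2.imread('pics/a4.png').astype(int); b=cv2.imread('pics/b4.png').astype(int)
for r in range(244,268,2): print(r,a[r,370:382].sum(1).tolist())
print('side')
for r in range(292,318,3): print(r,b[r,342:360].sum(1).tolist(), b[r,342:360,2].tolist())
# predicted pixel columns for local y shift
for Y in (80,82,84): print(Y,px('top',np.append(o+M@[-17,Y],109)),px('top',np.append(o+M@[-5,Y],109)),px('top',np.append(o+M@[20,Y],105)))
for Y in (-76,-78,-80): print(Y,'panel front/back top',px('side',np.append(o+M@[-23,Y],109)),px('side',np.append(o+M@[-11,Y],109)),'crate top/bot',px('side',np.append(o+M@[0,Y],105)),px('side',np.append(o+M@[0,Y],15)))
E
```

```text
S panel R top back [ 477.2 -271.7] [-10.  -74.6]
S panel R top front [ 465.1 -276.8] [-21.9 -80.2]
S panel R bot front [ 467.1 -276.9] [-19.9 -80.2]
S crate R top [ 486.7 -274. ] [ -0.4 -76.5]
S crate R bot [ 486.4 -276.3] [ -0.7 -78.9]
T panel L top back [ 482.3 -113.5] [-10.8  83.7]
T panel L top front [ 470.1 -113.9] [-22.9  82.8]
T crate L top [ 492.5 -117.1] [-0.5 80.4]
244 [362, 362, 332, 258, 203, 226, 345, 450, 457, 451, 437, 421]
246 [360, 363, 335, 259, 203, 223, 339, 444, 456, 453, 441, 429]
248 [360, 364, 338, 263, 206, 223, 340, 444, 455, 455, 443, 431]
250 [369, 366, 341, 266, 206, 222, 339, 441, 455, 453, 439, 428]
252 [365, 366, 336, 260, 202, 211, 303, 387, 390, 395, 406, 420]
254 [369, 366, 326, 237, 198, 199, 200, 212, 244, 312, 381, 426]
256 [378, 373, 340, 272, 220, 213, 217, 237, 300, 350, 362, 387]
258 [375, 379, 365, 328, 273, 231, 253, 266, 270, 272, 274, 274]
260 [360, 363, 320, 211, 143, 187, 256, 261, 257, 262, 260, 261]
262 [372, 341, 260, 140, 111, 145, 186, 197, 202, 206, 210, 214]
264 [372, 342, 262, 158, 123, 123, 117, 113, 119, 120, 114, 112]
266 [37
[... 1631 characters left out ...]
23248 259.90565555] [376.1059485  254.98160931] [376.12863481 244.9707642 ]
82 [375.19382475 259.87988384] [375.28264601 254.95583602] [375.31013507 244.94506826]
84 [374.36940491 259.85411176] [374.45933144 254.93006235] [374.49162339 244.91937194]
-76 panel front/back top [345.30907917 295.53586405] [349.01959001 293.80307191] crate top/bot [352.34283042 293.11302034] [351.10383437 312.12994295]
-78 panel front/back top [345.69081345 296.04153865] [349.40363059 294.30554799] crate top/bot [352.72805029 293.61232398] [351.4697862 312.622664 ]
-80 panel front/back top [346.07326881 296.54816846] [349.78839437 294.8089703 ] crate top/bot [353.11399193 294.11256313] [351.83639132 313.11626468]
```

```bash
cat >> h.py <<'E'
def vedge(g,cols,r0,r1,level=None):
    """subpixel row of strongest vertical gradient per column, line fit -> slope, row at mean col, resid"""
    P=[]
    for c in cols:
        p=g[r0:r1,c]; d=np.abs(np.gradient(p)); i=d.argmax(); w=slice(max(0,i-2),i+3)
        P.append((c,r0+(d[w]*np.arange(len(p))[w]).sum()/d[w].sum()))
    P=np.array(P); k=np.polyfit(*P.T,1); return k[0].round(4),np.polyval(k,P[:,0].mean()).round(2),np.std(P[:,1]-np.polyval(k,P[:,0])).round(2)
E
python3 - <<'E'
from h import *
im=cv2.imread('pics/a4.png').astype(float); g=im.sum(2); rb=im[...,2]-im[...,0]
o=cv2.imread('pics/top0.png').astype(float); go_=o.sum(2)
print('panel back-top (rb)',vedge(rb,range(378,396),252,262))
print('panel front-bottom',vedge(g,range(376,390),262,270))
print('panel topfront',vedge(g,range(378,390),258,265))
print('bed front L (orig)',vedge(go_,range(360,445),284,294))
print('bed front L (now)',vedge(g,range(359,380),284,294))
print('bed left',vedge(go_.T,range(185,280),350,362),' right',vedge(go_.T,range(185,280),446,456))
print('crate Ltop edge orig',vedge(go_.T,range(200,250),373,379), 'now',vedge(g.T,range(200,250),373,379))
print('crate back',vedge(go_,range(384,436),190,197))
M=lambda a:R.from_euler('z',a).as_matrix()[:2,:2]
for a in(-.03,-.04):
    q=lambda X,Y,Z:px('top',np.append(np.array([560,-200])+M(a)@[X,Y],Z))
    sl=lambda A,B:(B[1]-A[1])/(B[0]-A[0])
    l1,l2=q(-150,120,15),q(-150,-120,15); s1,s2=q(-140,125,15),q(120,125,15); t1,t2=q(-140,-125,15),q(120,-125,15);p1,p2=q(-87,80,19),q(-87,20,19)
    k1,k2=q(-75,80,109),q(-75,10,109); c1,c2=q(-60,80,105),q(60,80,105); d1,d2=q(80,80,105),q(80,-80,105)
    inv=lambda A,B:round((B[0]-A[0])/(B[1]-A[1]),4)
    print(a,'bedfront',sl(l1,l2).round(4),'left',inv(s1,s2),'right',inv(t1,t2),'panelbot',sl(p1,p2).round(4),'paneltopback',sl(k1,k2).round(4),'crateL',inv(c1,c2),'crateback',sl(d1,d2).round(4))
E
```

```text
panel back-top (rb) (np.float64(0.0235), np.float64(257.12), np.float64(0.06))
panel front-bottom (np.float64(-0.2072), np.float64(263.02), np.float64(1.03))
panel topfront (np.float64(0.0029), np.float64(262.24), np.float64(0.09))
bed front L (orig) (np.float64(0.0196), np.float64(288.59), np.float64(0.61))
bed front L (now) (np.float64(0.0136), np.float64(287.65), np.float64(0.35))
bed left (np.float64(-0.0173), np.float64(355.2), np.float64(1.18))  right (np.float64(0.0119), np.float64(450.74), np.float64(0.83))
crate Ltop edge orig (np.float64(0.0037), np.float64(375.76), np.float64(0.44)) now (np.float64(-0.0049), np.float64(375.86), np.float64(0.15))
crate back (np.float64(0.0286), np.float64(193.49), np.float64(0.28))
-0.03 bedfront 0.024 left -0.0164 right 0.0097 panelbot 0.0242 paneltopback 0.0243 crateL -0.0108 crateback 0.025
-0.04 bedfront 0.034 left -0.0265 right -0.0004 panelbot 0.0342 paneltopback 0.0343 crateL -0.0209 crateback 0.0348
```

Request:
carry_out(
  offset=[
    [-0.0008,0.001,0.001],
    [-0.0015,0.002,0.002],
    [-0.0015,0.003,0.003],
    [-0.0015,0.004,0.0035],
    [-0.0015,0.004,0.0035],
    [-0.0015,0.004,0.0035],
  ],
  rot=[
    [0,0,-0.003],
    [0,0,-0.006],
    [0,0,-0.007],
    [0,0,-0.007],
    [0,0,-0.007],
    [0,0,-0.007],
  ],
  fingers=[0,0,0,0,0,0],
)

```text
t: 10.5
eef_pos: [476.5, -201.1, 65.9]
tcp_rot: [-2.254, -2.186, 0.001]
force: [-6.0, 1.0, 12.3]
gripper_width: 11.3
grasp_force: 62.1
```

Request:
carry_out(
  offset=[
    [0,0,0.0005],
    [0,0,0.0008],
    [0,0,0.0008],
    [0,0,0.0008],
  ],
  rot=[
    [0,0,0],
    [0,0,0],
    [0,0,0],
    [0,0,0],
  ],
  fingers=[0,0,0,0],
)

```text
t: 10.9
eef_pos: [476.5, -201.1, 65.9]
tcp_rot: [-2.253, -2.186, -0.0]
force: [-10.4, 4.1, 23.3]
gripper_width: 11.0
grasp_force: 63.6
```

Request:
carry_out(
  offset=[
    [0,0,-0.0008],
    [0,0,-0.0015],
    [0,0,-0.0015],
    [0,0,-0.0015],
  ],
  rot=[
    [0,0,0],
    [0,0,0],
    [0,0,0],
    [0,0,0],
  ],
  fingers=[0,0,0,0],
)

```text
t: 11.3
eef_pos: [477.1, -201.0, 66.1]
tcp_rot: [-2.254, -2.188, 0.0]
force: [0.3, -0.5, -1.6]
gripper_width: 11.4
grasp_force: 60.1
```

```bash
python3 - <<'E' 2>/dev/null
from h import *
F=[]
A=[];B=[]
for _ in range(5):
    A.append(capture('top').astype(float));B.append(capture('side').astype(float));F.append(observe()['force'])
s=observe();print(s['t'],s['eef_pos'],np.mean(F,0))
a=np.mean(A,0);b=np.mean(B,0)
for n,x in(('a5',a),('b5',b)): cv2.imwrite(f'pics/{n}.png',x[...,::-1])
g=a.sum(2); 
for r in range(246,266,2): print(r,g[r,370:382].astype(int).tolist())
c=[x[...,::-1] for x in (a[230:280,365:415],b[275:320,330:375])]
cv2.imwrite('pics/c6.png',np.hstack([cv2.resize(x,(400,400),interpolation=cv2.INTER_CUBIC) for x in c]))
E
```

```text
11.8 [ 477.09014433 -201.03164466   66.19887135] [ 0.25721539  0.06272716 -1.73840085]
246 [361, 364, 336, 260, 203, 223, 340, 444, 456, 455, 441, 429]
248 [361, 365, 340, 262, 206, 225, 339, 444, 456, 451, 440, 431]
250 [366, 368, 342, 265, 202, 221, 339, 442, 452, 452, 440, 428]
252 [366, 365, 336, 262, 201, 211, 302, 385, 390, 394, 399, 416]
254 [369, 366, 324, 238, 199, 197, 201, 209, 238, 307, 376, 422]
256 [377, 376, 341, 265, 207, 189, 213, 248, 292, 334, 338, 345]
258 [375, 380, 371, 322, 224, 149, 205, 261, 263, 260, 258, 258]
260 [359, 357, 308, 187, 117, 116, 173, 222, 220, 217, 214, 217]
262 [370, 362, 304, 171, 112, 109, 115, 106, 109, 114, 113, 111]
264 [374, 368, 340, 271, 198, 188, 191, 201, 204, 199, 184, 170]
```

View pics/c6.png

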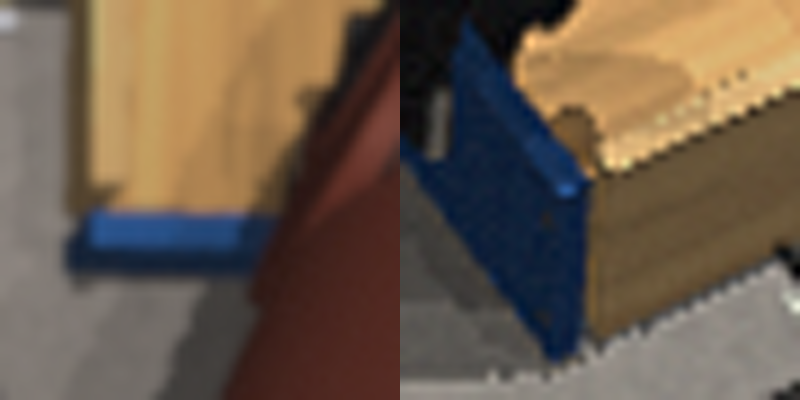

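Both views now show the panel's left end in line with the crate wall at about (90,215), and its right end collinear with the crate side at about (585,345). Next, advance slowly and settle onto the bed.

Request:
carry_out(
  offset=[
    [0,0.001,0.0002],
    [0,0.002,0.0003],
    [0,0.003,0.0004],
    [0,0.004,0.0004],
    [0,0.005,0.0004],
    [0,0.006,0.0004],
    [0,0.007,0.0004],
    [0,0.008,0.0004],
    [0,0.008,0.0004],
    [0,0.008,0.0004],
    [0,0.008,0.0004],
  ],
  rot=[
    [0,0,0],
    [0,0,0],
    [0,0,0],
    [0,0,0],
    [0,0,0],
    [0,0,0],
    [0,0,0],
    [0,0,0],
    [0,0,0],
    [0,0,0],
    [0,0,0],
  ],
  fingers=[0,0,0,0,0,0,0,0,0,0,0],
)

```text
t: 12.9
eef_pos: [484.6, -201.4, 66.0]
tcp_rot: [-2.254, -2.187, 0.001]
force: [-5.4, -0.4, 6.5]
gripper_width: 11.2
grasp_force: 61.2
```

Request:
carry_out(
  offset=[
    [0,0.001,-0.0002],
    [0,0.002,-0.0002],
    [0,0.003,-0.0002],
    [0,0.004,-0.0002],
    [0,0.005,-0.0002],
    [0,0.006,-0.0002],
    [0,0.007,-0.0002],
    [0,0.008,-0.0002],
    [0,0.008,-0.0002],
    [0,0.008,-0.0002],
    [0,0.008,-0.0002],
  ],
  rot=[
    [0,0,0],
    [0,0,0],
    [0,0,0],
    [0,0,0],
    [0,0,0],
    [0,0,0],
    [0,0,0],
    [0,0,0],
    [0,0,0],
    [0,0,0],
    [0,0,0],
  ],
  fingers=[0,0,0,0,0,0,0,0,0,0,0],
)

```text
t: 14.0
eef_pos: [491.2, -201.6, 65.9]
tcp_rot: [-2.253, -2.185, 0.003]
force: [-12.2, 1.3, 12.3]
gripper_width: 11.1
grasp_force: 62.1
```

```bash
python3 - <<'E' 2>/dev/null
from h import *
A=[];B=[];F=[]
for _ in range(5):
    A.append(capture('top').astype(float));B.append(capture('side').astype(float));F.append(observe()['force'])
s=observe();print(s['t'],s['eef_pos'],s['tcp_rot'],np.mean(F,0))
a=np.mean(A,0);b=np.mean(B,0)
for n,x in(('a6',a),('b6',b)): cv2.imwrite(f'pics/{n}.png',x[...,::-1])
g=a.sum(2)
for r in range(238,266,2): print(r,g[r,370:382].astype(int).tolist())
c=[cv2.resize(x[...,::-1],(400,600),interpolation=cv2.INTER_CUBIC) for x in (a[212:272,352:392],b[270:330,342:382])]
cv2.imwrite('pics/c7.png',np.hstack(c))
o=cv2.imread('pics/top0.png').astype(float).sum(2)
print('crate back shift px',vedge(g,range(380,400),185,200),vedge(o,range(380,400),185,200))
M=R.from_euler('z',-.029).as_matrix()[:2,:2]
for X in(80,90,95): print(X,px('top',np.append(np.array([560,-200])+M@[X,50],105)))
E
```

```text
14.5 [ 491.18760737 -201.6533988    65.93795815] [-2.25298994 -2.18455366  0.00301588] [-12.23198718   1.03314907  12.74220209]
238 [371, 371, 342, 260, 203, 210, 336, 451, 456, 456, 451, 440]
240 [361, 360, 334, 256, 201, 212, 339, 449, 457, 456, 441, 425]
242 [362, 362, 334, 262, 205, 223, 346, 451, 455, 453, 435, 414]
244 [365, 363, 333, 261, 204, 225, 348, 454, 457, 454, 440, 424]
246 [362, 364, 337, 262, 203, 224, 341, 443, 454, 453, 439, 425]
248 [363, 367, 342, 263, 205, 220, 336, 432, 432, 423, 416, 422]
250 [370, 368, 343, 265, 200, 196, 259, 324, 321, 323, 327, 360]
252 [365, 367, 339, 257, 179, 148, 197, 255, 262, 258, 261, 260]
254 [371, 367, 328, 226, 128, 116, 170, 218, 222, 223, 223, 226]
256 [379, 375, 329, 217, 125, 108, 112, 109, 111, 114, 111, 112]
258 [377, 380, 342, 246, 161, 149, 149, 149, 151, 149, 141, 137]
260 [361, 364, 356, 333, 299, 298, 301, 301, 299, 286, 273, 266]
262 [368, 368, 368, 366, 369, 373, 372, 366, 352, 329, 325, 324]
264 [377, 369, 368, 368, 370, 366, 356, 347, 342, 332, 330, 323]
crate back shift px (np.float64(0.2526), np.float64(193.94), np.float64(1.39)) (np.float64(0.2087), np.float64(196.88), np.float64(1.31))
80 [388.86339261 193.422443  ]
90 [388.88867223 189.47746111]
95 [388.90129133 187.50820128]
```

View pics/c7.png

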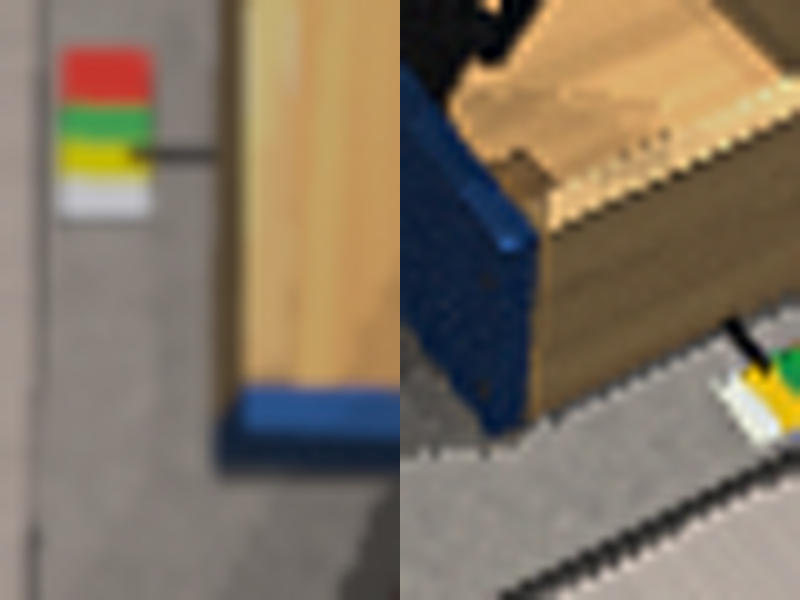

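The pointer stands in the yellow at about (140,155), roughly 6 mm. Bed friction is taking part of the push because the down force is 12 N. I'll unload it vertically and then push further.

Request:
carry_out(
  offset=[
    [0,0,-0.0005],
    [0,0,-0.001],
    [0,0.001,-0.001],
    [0,0.002,-0.001],
    [0,0.003,-0.001],
    [0,0.004,-0.001],
    [0,0.005,-0.001],
    [0,0.006,-0.001],
    [0,0.006,-0.001],
    [0,0.006,-0.001],
  ],
  rot=[
    [0,0,0],
    [0,0,0],
    [0,0,0],
    [0,0,0],
    [0,0,0],
    [0,0,0],
    [0,0,0],
    [0,0,0],
    [0,0,0],
    [0,0,0],
  ],
  fingers=[0,0,0,0,0,0,0,0,0,0],
)

```text
t: 15.5
eef_pos: [496.9, -201.8, 66.1]
tcp_rot: [-2.253, -2.184, 0.004]
force: [-9.8, -0.3, 2.6]
gripper_width: 11.5
grasp_force: 60.5
```

Request:
carry_out(
  offset=[
    [0,0.001,0],
    [0,0.002,0],
    [0,0.003,-0.0001],
    [0,0.0035,-0.0001],
    [0,0.0035,-0.0001],
    [0,0.0035,-0.0001],
    [0,0.0035,-0.0001],
  ],
  rot=[
    [0,0,0],
    [0,0,0],
    [0,0,0],
    [0,0,0],
    [0,0,0],
    [0,0,0],
    [0,0,0],
  ],
  fingers=[0,0,0,0,0,0,0],
)

```text
t: 16.2
eef_pos: [499.8, -201.8, 66.1]
tcp_rot: [-2.252, -2.184, 0.005]
force: [-11.9, -0.5, 3.5]
gripper_width: 11.4
grasp_force: 60.8
```

```bash
python3 - <<'E' 2>/dev/null
from h import *
A=[];B=[];F=[]
for _ in range(5):
    A.append(capture('top').astype(float));B.append(capture('side').astype(float));F.append(observe()['force'])
s=observe();print(s['t'],s['eef_pos'],s['tcp_rot'],np.mean(F,0))
a=np.mean(A,0);b=np.mean(B,0)
g=a.sum(2)
for r in range(240,258,2): print(r,g[r,370:380].astype(int).tolist())
c=[cv2.resize(x[...,::-1],(400,600),interpolation=cv2.INTER_CUBIC) for x in (a[212:272,352:392],b[270:330,342:382])]
cv2.imwrite('pics/c8.png',np.hstack(c))
E
```

```text
16.7 [ 499.90087315 -201.8669787    66.11360973] [-2.25252558 -2.18375515  0.00472543] [-12.27297846   0.57937513   3.41429711]
240 [361, 361, 335, 258, 199, 216, 339, 450, 457, 456]
242 [362, 362, 336, 261, 201, 221, 345, 452, 457, 450]
244 [366, 362, 334, 259, 205, 223, 347, 446, 439, 429]
246 [362, 366, 337, 261, 199, 207, 290, 370, 377, 373]
248 [363, 368, 340, 263, 194, 169, 200, 255, 258, 258]
250 [368, 369, 339, 246, 149, 122, 191, 255, 259, 256]
252 [367, 366, 327, 219, 124, 101, 111, 123, 122, 120]
254 [371, 367, 328, 222, 135, 119, 118, 120, 117, 121]
256 [379, 380, 371, 342, 284, 241, 236, 235, 229, 217]
```

View pics/c8.png

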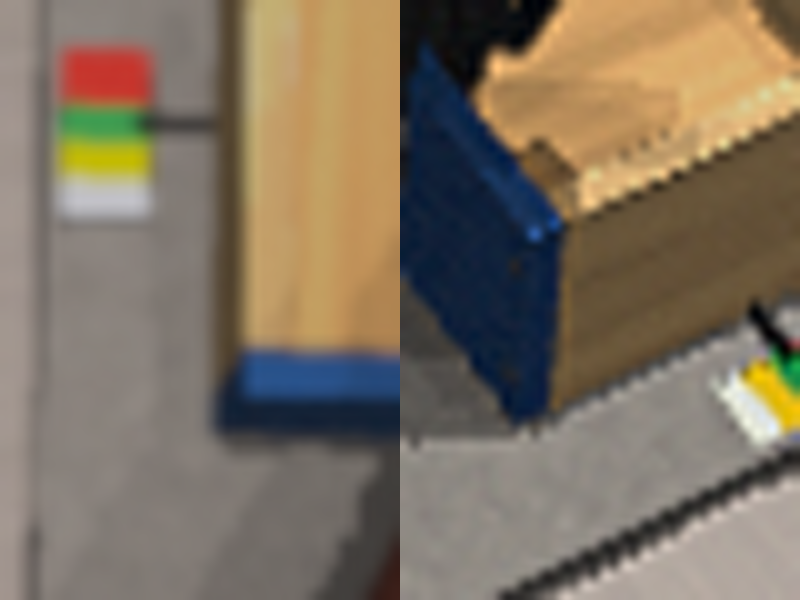

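The pointers stand mid-green at about (150,124), the panel is flush, the strip at the bottom has closed, and the push is 12.3 N. Holding it there.

Request:
carry_out(
  offset=[
    [0,0,0],
    [0,0,0],
    [0,0,0],
    [0,0,0],
    [0,0,0],
    [0,0,0],
    [0,0,0],
    [0,0,0],
    [0,0,0],
    [0,0,0],
    [0,0,0],
    [0,0,0],
    [0,0,0],
    [0,0,0],
    [0,0,0],
    [0,0,0],
    [0,0,0],
    [0,0,0],
    [0,0,0],
    [0,0,0],
  ],
  rot=[
    [0,0,0],
    [0,0,0],
    [0,0,0],
    [0,0,0],
    [0,0,0],
    [0,0,0],
    [0,0,0],
    [0,0,0],
    [0,0,0],
    [0,0,0],
    [0,0,0],
    [0,0,0],
    [0,0,0],
    [0,0,0],
    [0,0,0],
    [0,0,0],
    [0,0,0],
    [0,0,0],
    [0,0,0],
    [0,0,0],
  ],
  fingers=[0,0,0,0,0,0,0,0,0,0,0,0,0,0,0,0,0,0,0,0],
)

```text
t: 18.7
eef_pos: [499.9, -201.9, 66.1]
tcp_rot: [-2.253, -2.184, 0.005]
force: [-12.3, 0.1, 2.7]
gripper_width: 11.4
grasp_force: 60.8
```

Request:
carry_out(
  offset=[
    [0,0,0],
    [0,0,0],
    [0,0,0],
    [0,0,0],
    [0,0,0],
    [0,0,0],
    [0,0,0],
    [0,0,0],
  ],
  rot=[
    [0,0,0],
    [0,0,0],
    [0,0,0],
    [0,0,0],
    [0,0,0],
    [0,0,0],
    [0,0,0],
    [0,0,0],
  ],
  fingers=[0,0,0,0,0,0,0,0],
)

```text
t: 19.5
eef_pos: [499.8, -201.9, 66.1]
tcp_rot: [-2.253, -2.184, 0.005]
force: [-11.8, 0.4, 3.0]
gripper_width: 11.2
grasp_force: 60.8
```

```bash
python3 - <<'E'
from station import *
s=observe();print(s['t'],s['eef_pos'],s['force'],s['grasp_force'])
if -14.5<s['force'][0]<-10: print(close_job())
E
```

```text
19.5 [ 499.8494959  -201.88019429   66.09845796] [-11.77258927   0.39688382   3.02257935] 60.76171696186066
the job is handed in; nothing more can be done
None
```

The blue panel is pressed flush against the crate front at about 12 N, with the visible pointers in mid-green; the push was held for about 3 s, and the job was handed in at 19.5 s with the grip still on.

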